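# Rack the polishing wheels by size

### The job

Tidy the polishing bench: set the four felt wheels on the four black rubber pads of the steel strip, one flat and centred on each pad, in order of size, with the largest next to the brown bar of polishing compound and the smallest next to the round tin. Leave the bar and the tin where they stand.

Things in the scene. Friction and masses are not known exactly. Their poses are not given: they have to be found in the camera images.
- wheel_44: loose felt polishing wheel, a flat cream-coloured disc 44 mm in diameter and 16 mm thick, lying flat on the bench, with a plain aluminium hub 26 mm in diameter standing up from its middle, 38 mm high (54 mm in all above the underside): hold it by the hub, from above. Origin: centre of the underside, z up along the axis. The four wheels are alike but for the diameter (44, 58, 72 and 86 mm) and weigh 60 to 340 g.
- wheel_58: loose felt polishing wheel, a flat cream-coloured disc 58 mm in diameter and 16 mm thick, lying flat on the bench, with a plain aluminium hub 26 mm in diameter standing up from its middle, 38 mm high (54 mm in all above the underside): hold it by the hub, from above. Origin: centre of the underside, z up along the axis. The four wheels are alike but for the diameter (44, 58, 72 and 86 mm) and weigh 60 to 340 g.
- wheel_72: loose felt polishing wheel, a flat cream-coloured disc 72 mm in diameter and 16 mm thick, lying flat on the bench, with a plain aluminium hub 26 mm in diameter standing up from its middle, 38 mm high (54 mm in all above the underside): hold it by the hub, from above. Origin: centre of the underside, z up along the axis. The four wheels are alike but for the diameter (44, 58, 72 and 86 mm) and weigh 60 to 340 g.
- wheel_86: loose felt polishing wheel, a flat cream-coloured disc 86 mm in diameter and 16 mm thick, lying flat on the bench, with a plain aluminium hub 26 mm in diameter standing up from its middle, 38 mm high (54 mm in all above the underside): hold it by the hub, from above. Origin: centre of the underside, z up along the axis. The four wheels are alike but for the diameter (44, 58, 72 and 86 mm) and weigh 60 to 340 g.
- pad_a: one of the four identical black rubber pads, 80 mm in diameter and 3 mm thick, fixed in a straight row 95 mm apart on a bare steel strip (90 x 400 mm, 6 mm thick, fixed flat on the bench). Which of the four pads this is in the row changes from start to start. Origin: centre of its underside (6 mm above the bench), so its top, on which a wheel rests, is 3 mm above the origin; z up, y along the row, x across it.
- pad_b: one of the four identical black rubber pads, 80 mm in diameter and 3 mm thick, fixed in a straight row 95 mm apart on a bare steel strip (90 x 400 mm, 6 mm thick, fixed flat on the bench). Which of the four pads this is in the row changes from start to start. Origin: centre of its underside (6 mm above the bench), so its top, on which a wheel rests, is 3 mm above the origin; z up, y along the row, x across it.
- pad_c: one of the four identical black rubber pads, 80 mm in diameter and 3 mm thick, fixed in a straight row 95 mm apart on a bare steel strip (90 x 400 mm, 6 mm thick, fixed flat on the bench). Which of the four pads this is in the row changes from start to start. Origin: centre of its underside (6 mm above the bench), so its top, on which a wheel rests, is 3 mm above the origin; z up, y along the row, x across it.
- pad_d: one of the four identical black rubber pads, 80 mm in diameter and 3 mm thick, fixed in a straight row 95 mm apart on a bare steel strip (90 x 400 mm, 6 mm thick, fixed flat on the bench). Which of the four pads this is in the row changes from start to start. Origin: centre of its underside (6 mm above the bench), so its top, on which a wheel rests, is 3 mm above the origin; z up, y along the row, x across it.
- compound_bar: brown rectangular bar of polishing compound, 80 x 38 x 38 mm, standing loose on the bench at one end of the row of pads (which end changes), in line with it, 95 mm from the centre of the end pad; its 80 mm length, its x, lies across the row. Origin: centre of the underside. To be left alone.
- tin: round closed metal tin, 57 mm in diameter, 45 mm high, standing loose on the bench at the other end of the row, in line with it, 95 mm from the centre of the other end pad. Origin: centre of the underside. To be left alone.

How it is judged:
At the end, for the whole second after the job is handed in: Each wheel lies flat (tilt under 0.1 rad), released and at rest, on its own pad, its centre within 12 mm of the pad's centre; counted from the compound bar the order is 86, 72, 58, 44 mm ((horizontal distance between wheel_86 and pad_a below 0.012 m or horizontal distance between wheel_86 and pad_b below 0.012 m or horizontal distance between wheel_86 and pad_c below 0.012 m or horizontal distance between wheel_86 and pad_d below 0.012 m) and horizontal distance between wheel_86 and compound_bar below 0.1425 m and height (world z) of wheel_86 between 0.006 and 0.013 m and angle between each of wheel_86, wheel_72, wheel_58, wheel_44's own z axis and vertical below 0.1 rad and linear speed of each of wheel_86, wheel_72, wheel_58, wheel_44 below 0.02 m/s and angular speed of each of wheel_86, wheel_72, wheel_58, wheel_44 below 0.2 rad/s and (horizontal distance between wheel_72 and pad_a below 0.012 m or horizontal distance between wheel_72 and pad_b below 0.012 m or horizontal distance between wheel_72 and pad_c below 0.012 m or horizontal distance between wheel_72 and pad_d below 0.012 m) and horizontal distance between wheel_72 and compound_bar between 0.1425 and 0.2375 m and height (world z) of wheel_72 between 0.006 and 0.013 m and (horizontal distance between wheel_58 and pad_a below 0.012 m or horizontal distance between wheel_58 and pad_b below 0.012 m or horizontal distance between wheel_58 and pad_c below 0.012 m or horizontal distance between wheel_58 and pad_d below 0.012 m) and horizontal distance between wheel_58 and compound_bar between 0.2375 and 0.3325 m and height (world z) of wheel_58 between 0.006 and 0.013 m and (horizontal distance between wheel_44 and pad_a below 0.012 m or horizontal distance between wheel_44 and pad_b below 0.012 m or horizontal distance between wheel_44 and pad_c below 0.012 m or horizontal distance between wheel_44 and pad_d below 0.012 m) and horizontal distance between wheel_44 and compound_bar between 0.3325 and 0.4275 m and height (world z) of wheel_44 between 0.006 and 0.013 m); the robot touches nothing.
It fails at once if the bar of compound is shifted by more than 15 mm or tipped over (distance of compound_bar from where it was at the start of the episode above 0.015 m or angle between compound_bar's own z axis and vertical above 0.3 rad).
It fails at once if the tin is shifted by more than 15 mm or tipped over (distance of tin from where it was at the start of the episode above 0.015 m or angle between tin's own z axis and vertical above 0.3 rad).
It also fails if it takes over 96 s, if anything falls off the work surface, if the arm or the gripper's body presses on something with over 40 N, if the wrist force passes 120 N, or if a joint passes its speed limit or range.

### The arm

A 6-joint arm with a two-finger parallel gripper is mounted at the origin on the work surface. World frame = base frame: x ahead of the robot, y to its left, z up, the work surface at z = 0. Lengths are in m, angles in rad, forces in N, time in s.
With the tool pointing down it reaches from about 0.375 to 0.9 m from the base axis. Payload 3.1 kg.
Tool frame: the origin (TCP) lies midway between the tips of the shut fingers; the grasp point (between the pads) lies 19 mm behind it (manip.grasp_offset is the distance from the TCP to the grasp point, in m); z points along the fingers, y is the line along which they close (so a half turn about z gives the same grasp; the last joint's range is limited). The gripper opens to 85 mm and grips with 20 to 120 N. Pads are 22 mm wide; open, the fingers measure 114 mm over their backs; the gripper's body (76 mm by 85 mm) begins 54 mm behind the grasp point. The pads swing forward as they close: fully open they stand 13 mm farther back than shut.
Start: joints at [0.925, 0.527, 1.433, -0, 1.181, -0.178], TCP at [0.281, 0.558, 0.231] pointing down, gripper open.
Joint ranges: [-3.08, 3.08], [-0.75, 2.2], [0.22, 2.44], [-1.43, 4.57], [0, 2.65], [-2.85, 2.85]. Speed limits (rad/s): [2.79, 2.79, 3.14, 3.14, 3.14, 3.14].

### API

Orientations are given as a unit quaternion [x, y, z, w].
In Python, from station import sensors, cams, order, manip gives the robot as it stands.
- The arm moves only by the tool move_arm, never from a script. Its argument "targets" is a list of rows, each an object of numbers: "dx", "dy", "dz": the shift along the world's x, y, z normalised to -1 to 1, where 1 is 25 mm; "rx", "ry", "rz": the turn, a rotation vector about the world's x, y, z normalised to -1 to 1, where 1 is 30 degrees. A call has exactly 10 rows; each row shifts and turns the commanded pose from where the row before left it; what a row does not reach is not made up. A row lasts 1/8 s, in which the tool goes at most 62.5 mm and 10.7 degrees, less where a joint would pass 70% of its speed; a pose out of reach is approached as far as the arm can. A call with a number of a shift or a turn outside -1 to 1 is refused whole. A call with a gripper value outside its range is refused whole. "claw" is the opening in per cent of the stroke, from 0 (shut) to 100 (fully open), set as the call begins (left out, the last holds). The fingers move at their own pace and stop on an object; "newtons" is the grip in N (left out, the last holds). Time passes only in rows, so rows that do not move let the fingers close, or fill a call up. It gives the time, the measured TCP pose, the force, the opening and the grip force at its end, in the units of the state.
- sensors.sense(): the state, without advancing time (a new reading comes with each control period).
- cams.snapshot(name): name is "side" or "top"; returns the picture (480x640x3 uint8, red, green, blue); there is no depth.
- cams.camera_model(name): a dict with "fx", "fy", "cx", "cy" (pixels), "extrinsics" (4x4, takes a point from world to camera coordinates). Camera axes: x right, y down, z forward; pixel columns grow to the right and rows downward; lengths in m; the calibration is good to about 2 mm. A picture is of the moment at which its call begins. camera_model takes no time and is no camera call.
- order.sign_off(): hands the job in; it is judged then, once.
The state is a dict: "t": time; "q": joint angles; "qd": joint speeds; "tau": joint torques, N m; "tcp_pos": TCP position; "tool_rot": TCP orientation; "force": force on the tool from outside, world axes, zero at the start; "ft_torque": the same for the moment, N m; "finger_gap": opening from 0.0 (shut) to 1.0 (fully open); "gripper_force": force on a finger pad.
Only numpy, scipy, OpenCV 4.12 (cv2) and the standard library are available. Lean on these libraries where they do the work, as an engineer would, in place of code of your own. Each camera call takes 0.05 s, during which the arm holds its last target. There are 200 camera calls.

## Working session

There is one attempt and no reset: what is moved stays moved. The work goes in short steps, Python scripts to look and compute and a tool call to move; the robot and the scene stay as the last step left them, time stands still between calls to the robot, and variables do not carry over. Pictures are saved under pics/ and viewed, at most 14 in all, crops included, and the job is handed in when it is done.

Besides the shell and the picture viewer there is one more tool, called after "Emit:" as name(argument=value, ...), one argument or row to a line, values as JSON. move_arm: Moves the arm, as the interface text tells. Scaled input: -1 to 1 covers 25 mm each way for a shift and 30 degrees each way for a turn. Its arguments: {"type":"object","properties":{"targets":{"type":"array"},"claw":{"type":"number"},"newtons":{"type":"number"}},"required":["targets"]}

```bash
mkdir -p pics; python3 - <<'E'
from station import sensors,cams,manip
import cv2
for n in("top","side"):
    cv2.imwrite(f"pics/{n}0.png",cams.snapshot(n)[:,:,::-1]); m=cams.camera_model(n); print(m)
s=sensors.sense();print(s,manip.grasp_offset)
E
```

```text
{'fx': 572.8580409879722, 'fy': 572.8580409879722, 'cx': 316.31362500030684, 'cy': 234.98736302316516, 'extrinsics': array([[-0.01955671, -0.99980745,  0.00160886,  0.0199269 ],
       [-0.98394368,  0.01896083, -0.17746922,  0.55071062],
       [ 0.17740454, -0.00505374, -0.98412504,  0.96103595],
       [ 0.        ,  0.        ,  0.        ,  1.        ]])}
{'fx': 491.10598905364765, 'fy': 491.10598905364765, 'cx': 319.61207085669037, 'cy': 245.11348291515066, 'extrinsics': array([[ 0.8686363 , -0.49534195,  0.01036031, -0.46395687],
       [-0.37403307, -0.66933444, -0.64194289,  0.23258893],
       [ 0.32491576,  0.55373979, -0.76668246,  0.6688899 ],
       [ 0.        ,  0.        ,  0.        ,  1.        ]])}
{'t': 0.1, 'q': array([ 9.25499845e-01,  5.28367599e-01,  1.43376395e+00,  1.28517326e-05,
        1.18140173e+00, -1.78507499e-01]), 'qd': array([-0.0001018 , -0.00188019, -0.00214638,  0.00015599, -0.00193005,
       -0.00122065]), 'tau': array([-5.02306489e-05, -4.43308532e+01, -1.78584766e+01, -2.41304679e-04,
        3.96385352e-03,  1.26289166e-05]), 'tcp_pos': array([0.28084875, 0.55763207, 0.23043817]), 'tool_rot': array([ 2.31283576e-01,  9.72885896e-01, -8.86775594e-04, -3.93912093e-04]), 'force': array([ 0.08835594,  0.086532  , -0.11395696]), 'ft_torque': array([ 0.01918515, -0.0320779 , -0.02013582]), 'gripper_force': 0.0, 'finger_gap': 0.9999284451603242} 0.0187
```

View pics/top0.png

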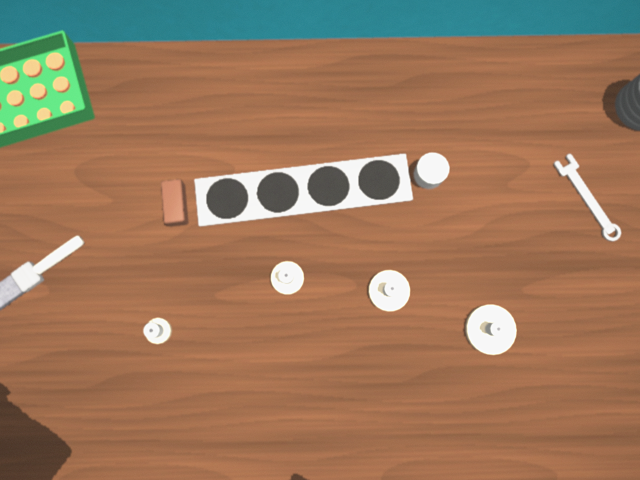

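View pics/side0.png

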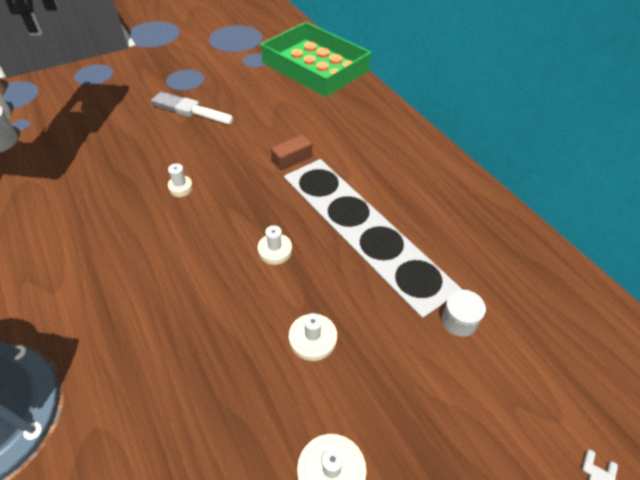

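The top view shows the bar at (174,202), pads at (227,198), (278,192), (329,186) and (379,180), and the tin at (432,170). The wheels are 44 at (157,331), 58 at (287,278), 72 at (389,290) and 86 at (491,329). The side view shows the same things, with the hub-top dots visible. I'll enlarge the hubs next.

```bash
python3 - <<'E'
import cv2,numpy as np
C={"top":[(157,331),(287,278),(389,290),(491,329)],"side":[(179,178),(275,243),(313,333),(332,461)]}
rows=[]
for n in C:
    im=cv2.imread(f"pics/{n}0.png"); r=[]
    for x,y in C[n]:
        x0,y0=x-16,min(y-16,480-32)
        c=cv2.resize(im[y0:y0+32,x0:x0+32],(192,192),interpolation=cv2.INTER_CUBIC)
        c=cv2.convertScaleAbs(c,alpha=1.6,beta=-150)
        for k in range(0,32,4):
            cv2.line(c,(k*6,0),(k*6,4 if k%8 else 9),(0,0,255),1);cv2.line(c,(0,k*6),(4 if k%8 else 9,k*6),(0,0,255),1)
        r.append(c); print(n,x0,y0)
    rows.append(np.hstack(r))
    g=im.max(2)
    nn,l,s,ce=cv2.connectedComponentsWithStats((g<65).astype(np.uint8))
    for i in range(1,nn):
        if 700<s[i,4]<3000: print(n,'dark',s[i],ce[i])
cv2.imwrite("pics/c1.png",np.vstack(rows))
E
```

```text
top 141 315
top 271 262
top 373 274
top 475 313
side 163 162
side 259 227
side 297 317
side 316 445
side dark [  62   83   46   65 1162] [ 85.73407917 114.48709122]
side dark [  21  121   49   57 1181] [ 49.66215072 152.36071126]
side dark [329 198  39  27 830] [348.09156627 211.08554217]
side dark [361 228  41  31 997] [381.1885657  242.93480441]
side dark [ 397  261   44   36 1196] [418.27675585 278.57525084]
side dark [   0  321   34   97 1808] [ 13.05530973 377.87002212]
side dark [ 24 330  47  74 904] [ 51.66371681 356.125     ]
```

View pics/c1.png

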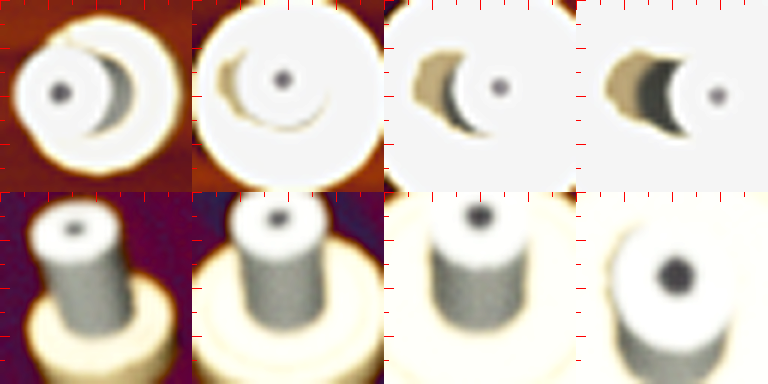

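The hub dots in the full pictures are at, top: (150.6,330.1), (285.8,274.8), (391.9,288.1), (498.1,328.6). Side: (175.1,167.8), (272.9,230.9), (312.6,320.6), (332.3,458.8). I'll triangulate these along with the pads.

```bash
cat >h.py <<'E'
from station import sensors,cams
import cv2,numpy as np
M={n:cams.camera_model(n) for n in("top","side")}
def K(n): m=M[n]; return np.array([[m["fx"],0,m["cx"]],[0,m["fy"],m["cy"]],[0,0,1]])
def P(n): return K(n)@M[n]["extrinsics"][:3]
def tri(a,b):
    X=cv2.triangulatePoints(P("top"),P("side"),np.array(a,float).T,np.array(b,float).T); return (X[:3]/X[3]).T
def onz(n,uv,z):
    p=P(n);H=np.c_[p[:,:2],p[:,2]*z+p[:,3]]
    w=np.linalg.inv(H)@np.r_[uv,1]; return w[:2]/w[2]
def pads(n,im):
    g=im.max(2); nn,l,s,ce=cv2.connectedComponentsWithStats((g<90).astype(np.uint8)); R=[]
    for i in range(1,nn):
        if 500<s[i,4]<2500 and (150<s[i,1]<200 or n=="side") and s[i,0]>200 and s[i,1]>140: R.append(ce[i])
    return np.array(sorted(R,key=lambda c:c[0]))
E
python3 - <<'E'
from h import *
np.set_printoptions(precision=4,suppress=True)
t=[(150.6,330.1),(285.8,274.8),(391.9,288.1),(498.1,328.6)];s=[(175.1,167.8),(272.9,230.9),(312.6,320.6),(332.3,458.8)]
X=tri(t,s);print(X)
print([onz("top",a,.054) for a in t],[onz("side",a,.054) for a in s])
a=pads("top",cv2.imread("pics/top0.png"));b=pads("side",cv2.imread("pics/side0.png"))
print(a,b)
print(tri(a,b)); A=np.array([onz("top",u,.009) for u in a]);print(A,np.linalg.norm(np.diff(A,axis=0),axis=1)); print(np.array([onz("side",u,.009) for u in b]))
print("bar",onz("top",(174,202),.02),"tin",onz("top",(433,163),.045))
E
```

```text
[[ 0.3908  0.2952  0.0524]
 [ 0.4807  0.0637  0.053 ]
 [ 0.4542 -0.1195  0.0524]
 [ 0.3816 -0.2979  0.0525]]
[array([0.391 , 0.2947]), array([0.481 , 0.0635]), array([ 0.4545, -0.1194]), array([ 0.3819, -0.2976])] [array([0.3902, 0.2933]), array([0.4798, 0.063 ]), array([ 0.4533, -0.1202]), array([ 0.3809, -0.2982])]
[[226.5887 198.1294]
 [277.4728 191.8927]
 [327.9034 185.6076]
 [378.2965 179.5947]] [[318.5191 182.4124]
 [348.2025 211.0805]
 [381.2861 242.8508]
 [418.3124 278.533 ]]
[[ 0.6318  0.175   0.0043]
 [ 0.642   0.0801  0.0041]
 [ 0.6524 -0.0144  0.0037]
 [ 0.6623 -0.1093  0.0035]]
[[ 0.631   0.1742]
 [ 0.6411  0.0797]
 [ 0.6513 -0.0144]
 [ 0.6611 -0.1088]] [0.095  0.0946 0.0949]
[[ 0.6289  0.1707]
 [ 0.6387  0.0764]
 [ 0.6487 -0.0177]
 [ 0.6585 -0.1119]]
bar [0.6227 0.2688] tin [ 0.6803 -0.2049]
```

Hub tops come out at 52–53 mm (54 given), pad spacing is 95 mm, and pad height is good to about 4 mm. The targets, going from the bar, are 86 to (.630,.173), 72 to (.640,.078), 58 to (.650,-.016) and 44 to (.660,-.110). I'll start with wheel 44.

Emit:
move_arm(
  targets=[
    {"dx":0.44,"dy":-1,"dz":-0.4},
    {"dx":0.44,"dy":-1,"dz":-0.4},
    {"dx":0.44,"dy":-1,"dz":-0.4},
    {"dx":0.44,"dy":-1,"dz":-0.4},
    {"dx":0.44,"dy":-1,"dz":-0.4},
    {"dx":0.44,"dy":-1,"dz":-0.4},
    {"dx":0.44,"dy":-1,"dz":-0.4},
    {"dx":0.44,"dy":-1,"dz":-0.4},
    {"dx":0.44,"dy":-1,"dz":-0.4},
    {"dx":0.44,"dy":-1,"dz":-0.4},
  ],
  claw=100,
  newtons=50,
)

```text
schema error: expected keys dx, dy, dz, rx, ry, rz
```

Emit:
move_arm(
  targets=[
    {"dx":0.44,"dy":-1,"dz":-0.4,"rx":0,"ry":0,"rz":0},
    {"dx":0.44,"dy":-1,"dz":-0.4,"rx":0,"ry":0,"rz":0},
    {"dx":0.44,"dy":-1,"dz":-0.4,"rx":0,"ry":0,"rz":0},
    {"dx":0.44,"dy":-1,"dz":-0.4,"rx":0,"ry":0,"rz":0},
    {"dx":0.44,"dy":-1,"dz":-0.4,"rx":0,"ry":0,"rz":0},
    {"dx":0.44,"dy":-1,"dz":-0.4,"rx":0,"ry":0,"rz":0},
    {"dx":0.44,"dy":-1,"dz":-0.4,"rx":0,"ry":0,"rz":0},
    {"dx":0.44,"dy":-1,"dz":-0.4,"rx":0,"ry":0,"rz":0},
    {"dx":0.44,"dy":-1,"dz":-0.4,"rx":0,"ry":0,"rz":0},
    {"dx":0.44,"dy":-1,"dz":-0.4,"rx":0,"ry":0,"rz":0},
  ],
  claw=100,
  newtons=50,
)

```text
t: 1.35
tcp_pos: [0.3914, 0.3073, 0.1308]
tool_rot: [0.231, 0.973, -0.0, -0.0]
force: [0.5, -0.3, 0.5]
finger_gap: 1.0
gripper_force: 0.0
```

Emit:
move_arm(
  targets=[
    {"dx":0,"dy":-0.51,"dz":0,"rx":0,"ry":0,"rz":0},
    {"dx":0,"dy":0,"dz":-0.6,"rx":0,"ry":0,"rz":0},
    {"dx":0,"dy":0,"dz":-0.6,"rx":0,"ry":0,"rz":0},
    {"dx":0,"dy":0,"dz":-0.6,"rx":0,"ry":0,"rz":0},
    {"dx":0,"dy":0,"dz":-0.6,"rx":0,"ry":0,"rz":0},
    {"dx":0,"dy":0,"dz":-0.6,"rx":0,"ry":0,"rz":0},
    {"dx":0,"dy":0,"dz":-0.6,"rx":0,"ry":0,"rz":0},
    {"dx":0,"dy":0,"dz":-0.4,"rx":0,"ry":0,"rz":0},
    {"dx":0,"dy":0,"dz":-0.3,"rx":0,"ry":0,"rz":0},
    {"dx":0,"dy":0,"dz":0,"rx":0,"ry":0,"rz":0},
  ],
)

```text
t: 2.6
tcp_pos: [0.391, 0.2953, 0.0233]
tool_rot: [0.231, 0.973, -0.0, -0.0]
force: [-1.0, 0.4, 0.1]
finger_gap: 1.003
gripper_force: 0.0
```

Emit:
move_arm(
  targets=[
    {"dx":0,"dy":0,"dz":0,"rx":0,"ry":0,"rz":0},
    {"dx":0,"dy":0,"dz":0,"rx":0,"ry":0,"rz":0},
    {"dx":0,"dy":0,"dz":0,"rx":0,"ry":0,"rz":0},
    {"dx":0,"dy":0,"dz":0,"rx":0,"ry":0,"rz":0},
    {"dx":0,"dy":0,"dz":0,"rx":0,"ry":0,"rz":0},
    {"dx":0,"dy":0,"dz":0,"rx":0,"ry":0,"rz":0},
    {"dx":0,"dy":0,"dz":0,"rx":0,"ry":0,"rz":0},
    {"dx":0,"dy":0,"dz":0,"rx":0,"ry":0,"rz":0},
    {"dx":0,"dy":0,"dz":0,"rx":0,"ry":0,"rz":0},
    {"dx":0,"dy":0,"dz":0,"rx":0,"ry":0,"rz":0},
  ],
  claw=0,
)

```text
t: 3.85
tcp_pos: [0.3914, 0.2955, 0.0243]
tool_rot: [0.231, 0.973, 0.0, 0.0]
force: [-0.9, -0.2, 6.6]
finger_gap: 0.289
gripper_force: 48.9
```

Emit:
move_arm(
  targets=[
    {"dx":0,"dy":0,"dz":0.6,"rx":0,"ry":0,"rz":0},
    {"dx":0,"dy":0,"dz":1,"rx":0,"ry":0,"rz":0},
    {"dx":0,"dy":0,"dz":1,"rx":0,"ry":0,"rz":0},
    {"dx":0,"dy":0,"dz":1,"rx":0,"ry":0,"rz":0},
    {"dx":0.66,"dy":-1,"dz":0.4,"rx":0,"ry":0,"rz":0},
    {"dx":0.66,"dy":-1,"dz":0,"rx":0,"ry":0,"rz":0},
    {"dx":0.66,"dy":-1,"dz":0,"rx":0,"ry":0,"rz":0},
    {"dx":0.66,"dy":-1,"dz":0,"rx":0,"ry":0,"rz":0},
    {"dx":0.66,"dy":-1,"dz":0,"rx":0,"ry":0,"rz":0},
    {"dx":0.66,"dy":-1,"dz":0,"rx":0,"ry":0,"rz":0},
  ],
)

```text
t: 5.1
tcp_pos: [0.4904, 0.1445, 0.1243]
tool_rot: [0.231, 0.973, 0.0, 0.0]
force: [-0.7, 0.2, -1.4]
finger_gap: 0.288
gripper_force: 49.2
```

Emit:
move_arm(
  targets=[
    {"dx":0.66,"dy":-1,"dz":0,"rx":0,"ry":0,"rz":0},
    {"dx":0.66,"dy":-1,"dz":0,"rx":0,"ry":0,"rz":0},
    {"dx":0.66,"dy":-1,"dz":0,"rx":0,"ry":0,"rz":0},
    {"dx":0.66,"dy":-1,"dz":0,"rx":0,"ry":0,"rz":0},
    {"dx":0.66,"dy":-1,"dz":0,"rx":0,"ry":0,"rz":0},
    {"dx":0.66,"dy":-1,"dz":0,"rx":0,"ry":0,"rz":0},
    {"dx":0.66,"dy":-1,"dz":0,"rx":0,"ry":0,"rz":0},
    {"dx":0.66,"dy":-1,"dz":0,"rx":0,"ry":0,"rz":0},
    {"dx":0.66,"dy":-1,"dz":0,"rx":0,"ry":0,"rz":0},
    {"dx":0.66,"dy":-1,"dz":0,"rx":0,"ry":0,"rz":0},
  ],
)

```text
t: 6.35
tcp_pos: [0.6552, -0.1052, 0.1241]
tool_rot: [0.231, 0.973, 0.0, -0.0]
force: [-0.3, 0.7, -0.8]
finger_gap: 0.288
gripper_force: 49.2
```

Emit:
move_arm(
  targets=[
    {"dx":0.2,"dy":-0.2,"dz":0,"rx":0,"ry":0,"rz":0},
    {"dx":0,"dy":0,"dz":-0.6,"rx":0,"ry":0,"rz":0},
    {"dx":0,"dy":0,"dz":-0.6,"rx":0,"ry":0,"rz":0},
    {"dx":0,"dy":0,"dz":-0.6,"rx":0,"ry":0,"rz":0},
    {"dx":0,"dy":0,"dz":-0.6,"rx":0,"ry":0,"rz":0},
    {"dx":0,"dy":0,"dz":-0.6,"rx":0,"ry":0,"rz":0},
    {"dx":0,"dy":0,"dz":-0.3,"rx":0,"ry":0,"rz":0},
    {"dx":0,"dy":0,"dz":-0.2,"rx":0,"ry":0,"rz":0},
    {"dx":0,"dy":0,"dz":-0.1,"rx":0,"ry":0,"rz":0},
    {"dx":0,"dy":0,"dz":-0.05,"rx":0,"ry":0,"rz":0},
  ],
)

```text
t: 7.6
tcp_pos: [0.6605, -0.1098, 0.0333]
tool_rot: [0.231, 0.973, -0.0, 0.0]
force: [-1.4, -0.1, 5.8]
finger_gap: 0.29
gripper_force: 49.5
```

Emit:
move_arm(
  targets=[
    {"dx":0,"dy":0,"dz":0,"rx":0,"ry":0,"rz":0},
    {"dx":0,"dy":0,"dz":0,"rx":0,"ry":0,"rz":0},
    {"dx":0,"dy":0,"dz":0,"rx":0,"ry":0,"rz":0},
    {"dx":0,"dy":0,"dz":0,"rx":0,"ry":0,"rz":0},
    {"dx":0,"dy":0,"dz":0.4,"rx":0,"ry":0,"rz":0},
    {"dx":0,"dy":0,"dz":0.8,"rx":0,"ry":0,"rz":0},
    {"dx":0,"dy":0,"dz":0.8,"rx":0,"ry":0,"rz":0},
    {"dx":0,"dy":0,"dz":0.8,"rx":0,"ry":0,"rz":0},
    {"dx":0,"dy":0,"dz":0.8,"rx":0,"ry":0,"rz":0},
    {"dx":-0.2,"dy":0,"dz":0,"rx":0,"ry":0,"rz":0},
  ],
  claw=70,
)

```text
t: 8.85
tcp_pos: [0.6569, -0.1102, 0.1254]
tool_rot: [0.231, 0.973, -0.0, 0.003]
force: [0.2, 0.6, 0.1]
finger_gap: 0.694
gripper_force: 0.0
```

Emit:
move_arm(
  targets=[
    {"dx":-0.7,"dy":0.7,"dz":0,"rx":0,"ry":0,"rz":0},
    {"dx":-0.7,"dy":0.7,"dz":0,"rx":0,"ry":0,"rz":0},
    {"dx":-0.7,"dy":0.7,"dz":0,"rx":0,"ry":0,"rz":0},
    {"dx":-0.7,"dy":0.7,"dz":0,"rx":0,"ry":0,"rz":0},
    {"dx":-0.7,"dy":0.7,"dz":0,"rx":0,"ry":0,"rz":0},
    {"dx":-0.7,"dy":0.7,"dz":0,"rx":0,"ry":0,"rz":0},
    {"dx":-0.7,"dy":0.7,"dz":0,"rx":0,"ry":0,"rz":0},
    {"dx":-0.7,"dy":0.7,"dz":0,"rx":0,"ry":0,"rz":0},
    {"dx":-0.7,"dy":0.7,"dz":0,"rx":0,"ry":0,"rz":0},
    {"dx":-0.7,"dy":0.7,"dz":0,"rx":0,"ry":0,"rz":0},
  ],
  claw=100,
)

```text
t: 10.1
tcp_pos: [0.4787, 0.0659, 0.1221]
tool_rot: [0.231, 0.973, -0.0, -0.001]
force: [-1.0, -0.2, -0.7]
finger_gap: 1.001
gripper_force: 0.0
```

```bash
python3 - <<'E'
from station import sensors,cams
import cv2
cv2.imwrite("pics/top1.png",cams.snapshot("top")[:,:,::-1]);print(sensors.sense()["tcp_pos"])
E
```

```text
[0.47474203 0.06780757 0.12177508]
```

View pics/top1.png

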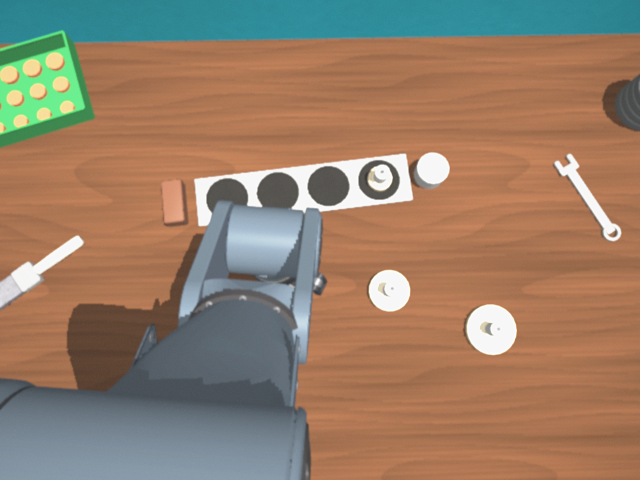

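Wheel 44 sits on the end pad at (379,180), centred by eye, and the bar and tin haven't moved. Wheel 58 is next.

Emit:
move_arm(
  targets=[
    {"dx":0.23,"dy":-0.18,"dz":0,"rx":0,"ry":0,"rz":0},
    {"dx":0,"dy":0,"dz":0,"rx":0,"ry":0,"rz":0},
    {"dx":0,"dy":0,"dz":-0.6,"rx":0,"ry":0,"rz":0},
    {"dx":0,"dy":0,"dz":-0.6,"rx":0,"ry":0,"rz":0},
    {"dx":0,"dy":0,"dz":-0.6,"rx":0,"ry":0,"rz":0},
    {"dx":0,"dy":0,"dz":-0.6,"rx":0,"ry":0,"rz":0},
    {"dx":0,"dy":0,"dz":-0.6,"rx":0,"ry":0,"rz":0},
    {"dx":0,"dy":0,"dz":-0.5,"rx":0,"ry":0,"rz":0},
    {"dx":0,"dy":0,"dz":-0.3,"rx":0,"ry":0,"rz":0},
    {"dx":0,"dy":0,"dz":0,"rx":0,"ry":0,"rz":0},
  ],
)

```text
t: 11.4
tcp_pos: [0.4857, 0.0609, 0.027]
tool_rot: [0.231, 0.973, -0.0, -0.001]
force: [0.1, 0.0, 0.6]
finger_gap: 0.994
gripper_force: 0.0
```

Emit:
move_arm(
  targets=[
    {"dx":0,"dy":0,"dz":0,"rx":0,"ry":0,"rz":0},
    {"dx":0,"dy":0,"dz":0,"rx":0,"ry":0,"rz":0},
    {"dx":0,"dy":0,"dz":0,"rx":0,"ry":0,"rz":0},
    {"dx":0,"dy":0,"dz":0,"rx":0,"ry":0,"rz":0},
    {"dx":0,"dy":0,"dz":0,"rx":0,"ry":0,"rz":0},
    {"dx":0,"dy":0,"dz":0,"rx":0,"ry":0,"rz":0},
    {"dx":0,"dy":0,"dz":0,"rx":0,"ry":0,"rz":0},
    {"dx":0,"dy":0,"dz":0,"rx":0,"ry":0,"rz":0},
    {"dx":0,"dy":0,"dz":0,"rx":0,"ry":0,"rz":0},
    {"dx":0,"dy":0,"dz":0,"rx":0,"ry":0,"rz":0},
  ],
  claw=0,
)

```text
t: 12.65
tcp_pos: [0.4863, 0.0609, 0.028]
tool_rot: [0.231, 0.973, 0.0, 0.0]
force: [0.1, 0.3, 6.2]
finger_gap: 0.285
gripper_force: 49.0
```

The arm was still overshooting when I read it, so the hub is held about 6 mm off centre along the pads, at about (-5.5,+2.8) mm from the TCP. I'll allow for that when placing it.

Emit:
move_arm(
  targets=[
    {"dx":0,"dy":0,"dz":0.6,"rx":0,"ry":0,"rz":0},
    {"dx":0,"dy":0,"dz":1,"rx":0,"ry":0,"rz":0},
    {"dx":0,"dy":0,"dz":1,"rx":0,"ry":0,"rz":0},
    {"dx":0,"dy":0,"dz":1,"rx":0,"ry":0,"rz":0},
    {"dx":0.7,"dy":-0.35,"dz":0.4,"rx":0,"ry":0,"rz":0},
    {"dx":1,"dy":-0.5,"dz":0,"rx":0,"ry":0,"rz":0},
    {"dx":1,"dy":-0.5,"dz":0,"rx":0,"ry":0,"rz":0},
    {"dx":1,"dy":-0.5,"dz":0,"rx":0,"ry":0,"rz":0},
    {"dx":1,"dy":-0.5,"dz":0,"rx":0,"ry":0,"rz":0},
    {"dx":1,"dy":-0.5,"dz":0,"rx":0,"ry":0,"rz":0},
  ],
)

```text
t: 13.9
tcp_pos: [0.6286, -0.0107, 0.1279]
tool_rot: [0.231, 0.973, -0.0, -0.0]
force: [0.7, -0.1, -1.8]
finger_gap: 0.287
gripper_force: 49.3
```

Emit:
move_arm(
  targets=[
    {"dx":0.7,"dy":-0.25,"dz":0,"rx":0,"ry":0,"rz":0},
    {"dx":0.3,"dy":-0.1,"dz":0,"rx":0,"ry":0,"rz":0},
    {"dx":0,"dy":0,"dz":-0.3,"rx":0,"ry":0,"rz":0},
    {"dx":0,"dy":0,"dz":-0.6,"rx":0,"ry":0,"rz":0},
    {"dx":0,"dy":0,"dz":-0.6,"rx":0,"ry":0,"rz":0},
    {"dx":0,"dy":0,"dz":-0.5,"rx":0,"ry":0,"rz":0},
    {"dx":0,"dy":0,"dz":-0.4,"rx":0,"ry":0,"rz":0},
    {"dx":0,"dy":0,"dz":0,"rx":0,"ry":0,"rz":0},
    {"dx":0,"dy":0,"dz":0,"rx":0,"ry":0,"rz":0},
    {"dx":0,"dy":0,"dz":0,"rx":0,"ry":0,"rz":0},
  ],
)

```text
t: 15.15
tcp_pos: [0.654, -0.0192, 0.0683]
tool_rot: [0.231, 0.973, 0.0, 0.001]
force: [-0.4, 0.7, -0.7]
finger_gap: 0.287
gripper_force: 49.2
```

```bash
python3 - <<'E'
from station import sensors,cams
import cv2
cv2.imwrite("pics/side1.png",cams.snapshot("side")[:,:,::-1]);print(sensors.sense()["tcp_pos"])
E
```

```text
[ 0.65392955 -0.01919793  0.06820492]
```

View pics/side1.png

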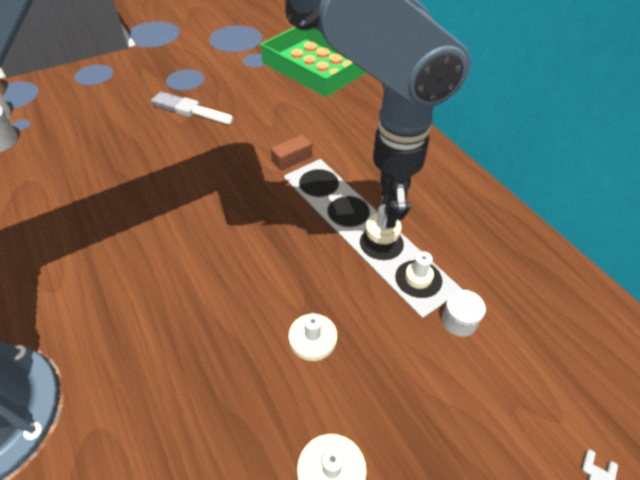

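Wheel 58 hangs level above pad 3 at about (383,235), and wheel 44 sits centred at (420,275). I'll lower and release it, then go to wheel 72.

Emit:
move_arm(
  targets=[
    {"dx":0.06,"dy":0,"dz":-0.5,"rx":0,"ry":0,"rz":0},
    {"dx":0,"dy":0,"dz":-0.4,"rx":0,"ry":0,"rz":0},
    {"dx":0,"dy":0,"dz":-0.2,"rx":0,"ry":0,"rz":0},
    {"dx":0,"dy":0,"dz":-0.1,"rx":0,"ry":0,"rz":0},
    {"dx":0,"dy":0,"dz":-0.06,"rx":0,"ry":0,"rz":0},
    {"dx":0,"dy":0,"dz":0,"rx":0,"ry":0,"rz":0},
    {"dx":0,"dy":0,"dz":0,"rx":0,"ry":0,"rz":0},
    {"dx":0,"dy":0,"dz":0,"rx":0,"ry":0,"rz":0},
    {"dx":0,"dy":0,"dz":0,"rx":0,"ry":0,"rz":0},
    {"dx":0,"dy":0,"dz":0,"rx":0,"ry":0,"rz":0},
  ],
)

```text
t: 16.45
tcp_pos: [0.6544, -0.019, 0.0371]
tool_rot: [0.231, 0.973, -0.0, -0.001]
force: [-3.4, 0.8, 5.4]
finger_gap: 0.288
gripper_force: 50.0
```

Emit:
move_arm(
  targets=[
    {"dx":0,"dy":0,"dz":0,"rx":0,"ry":0,"rz":0},
    {"dx":0,"dy":0,"dz":0,"rx":0,"ry":0,"rz":0},
    {"dx":0,"dy":0,"dz":0,"rx":0,"ry":0,"rz":0},
    {"dx":0,"dy":0,"dz":0,"rx":0,"ry":0,"rz":0},
    {"dx":0,"dy":0,"dz":0.4,"rx":0,"ry":0,"rz":0},
    {"dx":0,"dy":0,"dz":0.8,"rx":0,"ry":0,"rz":0},
    {"dx":0,"dy":0,"dz":0.8,"rx":0,"ry":0,"rz":0},
    {"dx":0,"dy":0,"dz":0.8,"rx":0,"ry":0,"rz":0},
    {"dx":0,"dy":0,"dz":0.8,"rx":0,"ry":0,"rz":0},
    {"dx":-0.2,"dy":0,"dz":0,"rx":0,"ry":0,"rz":0},
  ],
  claw=70,
)

```text
t: 17.7
tcp_pos: [0.6518, -0.0195, 0.1291]
tool_rot: [0.231, 0.973, 0.0, 0.003]
force: [-0.4, -0.6, 0.1]
finger_gap: 0.701
gripper_force: 0.0
```

Emit:
move_arm(
  targets=[
    {"dx":-0.8,"dy":-0.4,"dz":0,"rx":0,"ry":0,"rz":0},
    {"dx":-1,"dy":-0.5,"dz":0,"rx":0,"ry":0,"rz":0},
    {"dx":-1,"dy":-0.5,"dz":0,"rx":0,"ry":0,"rz":0},
    {"dx":-1,"dy":-0.5,"dz":0,"rx":0,"ry":0,"rz":0},
    {"dx":-1,"dy":-0.5,"dz":0,"rx":0,"ry":0,"rz":0},
    {"dx":-1,"dy":-0.5,"dz":0,"rx":0,"ry":0,"rz":0},
    {"dx":-1,"dy":-0.5,"dz":0,"rx":0,"ry":0,"rz":0},
    {"dx":-0.6,"dy":-0.4,"dz":0,"rx":0,"ry":0,"rz":0},
    {"dx":-0.4,"dy":-0.2,"dz":0,"rx":0,"ry":0,"rz":0},
    {"dx":0,"dy":0,"dz":0,"rx":0,"ry":0,"rz":0},
  ],
  claw=100,
)

```text
t: 18.95
tcp_pos: [0.4547, -0.1194, 0.126]
tool_rot: [0.232, 0.973, 0.0, -0.0]
force: [0.3, 0.6, 0.3]
finger_gap: 1.0
gripper_force: 0.0
```

Emit:
move_arm(
  targets=[
    {"dx":0,"dy":0,"dz":-0.1,"rx":0,"ry":0,"rz":0},
    {"dx":0,"dy":0,"dz":0,"rx":0,"ry":0,"rz":0},
    {"dx":0,"dy":0,"dz":0,"rx":0,"ry":0,"rz":0},
    {"dx":0,"dy":0,"dz":0,"rx":0,"ry":0,"rz":0},
    {"dx":0,"dy":0,"dz":0,"rx":0,"ry":0,"rz":0},
    {"dx":0,"dy":0,"dz":0,"rx":0,"ry":0,"rz":0},
    {"dx":0,"dy":0,"dz":0,"rx":0,"ry":0,"rz":0},
    {"dx":0,"dy":0,"dz":0,"rx":0,"ry":0,"rz":0},
    {"dx":0,"dy":0,"dz":0,"rx":0,"ry":0,"rz":0},
    {"dx":0,"dy":0,"dz":0,"rx":0,"ry":0,"rz":0},
  ],
)

```text
t: 20.2
tcp_pos: [0.455, -0.1191, 0.1236]
tool_rot: [0.231, 0.973, -0.0, 0.0]
force: [-0.7, -0.3, 0.2]
finger_gap: 1.0
gripper_force: 0.0
```

Emit:
move_arm(
  targets=[
    {"dx":-0.04,"dy":-0.03,"dz":-0.3,"rx":0,"ry":0,"rz":0},
    {"dx":0,"dy":0,"dz":-0.6,"rx":0,"ry":0,"rz":0},
    {"dx":0,"dy":0,"dz":-0.6,"rx":0,"ry":0,"rz":0},
    {"dx":0,"dy":0,"dz":-0.6,"rx":0,"ry":0,"rz":0},
    {"dx":0,"dy":0,"dz":-0.6,"rx":0,"ry":0,"rz":0},
    {"dx":0,"dy":0,"dz":-0.6,"rx":0,"ry":0,"rz":0},
    {"dx":0,"dy":0,"dz":-0.3,"rx":0,"ry":0,"rz":0},
    {"dx":0,"dy":0,"dz":-0.2,"rx":0,"ry":0,"rz":0},
    {"dx":0,"dy":0,"dz":0,"rx":0,"ry":0,"rz":0},
    {"dx":0,"dy":0,"dz":0,"rx":0,"ry":0,"rz":0},
  ],
)

```text
t: 21.45
tcp_pos: [0.4542, -0.12, 0.0289]
tool_rot: [0.231, 0.973, -0.0, 0.0]
force: [-0.2, 0.3, -0.9]
finger_gap: 1.0
gripper_force: 0.0
```

Emit:
move_arm(
  targets=[
    {"dx":0,"dy":0,"dz":0,"rx":0,"ry":0,"rz":0},
    {"dx":0,"dy":0,"dz":0,"rx":0,"ry":0,"rz":0},
    {"dx":0,"dy":0,"dz":0,"rx":0,"ry":0,"rz":0},
    {"dx":0,"dy":0,"dz":0,"rx":0,"ry":0,"rz":0},
    {"dx":0,"dy":0,"dz":0,"rx":0,"ry":0,"rz":0},
    {"dx":0,"dy":0,"dz":0,"rx":0,"ry":0,"rz":0},
    {"dx":0,"dy":0,"dz":0,"rx":0,"ry":0,"rz":0},
    {"dx":0,"dy":0,"dz":0,"rx":0,"ry":0,"rz":0},
    {"dx":0,"dy":0,"dz":0,"rx":0,"ry":0,"rz":0},
    {"dx":0,"dy":0,"dz":0,"rx":0,"ry":0,"rz":0},
  ],
  claw=0,
  newtons=70,
)

```text
t: 22.7
tcp_pos: [0.4541, -0.12, 0.0289]
tool_rot: [0.231, 0.973, -0.0, 0.0]
force: [-0.7, 0.4, 5.5]
finger_gap: 0.284
gripper_force: 68.4
```

Emit:
move_arm(
  targets=[
    {"dx":0,"dy":0,"dz":0.6,"rx":0,"ry":0,"rz":0},
    {"dx":0,"dy":0,"dz":1,"rx":0,"ry":0,"rz":0},
    {"dx":0,"dy":0,"dz":1,"rx":0,"ry":0,"rz":0},
    {"dx":0,"dy":0,"dz":1,"rx":0,"ry":0,"rz":0},
    {"dx":0.6,"dy":0.6,"dz":0.4,"rx":0,"ry":0,"rz":0},
    {"dx":0.9,"dy":1,"dz":0,"rx":0,"ry":0,"rz":0},
    {"dx":0.9,"dy":1,"dz":0,"rx":0,"ry":0,"rz":0},
    {"dx":0.9,"dy":1,"dz":0,"rx":0,"ry":0,"rz":0},
    {"dx":0.9,"dy":1,"dz":0,"rx":0,"ry":0,"rz":0},
    {"dx":0.9,"dy":1,"dz":0,"rx":0,"ry":0,"rz":0},
  ],
)

```text
t: 23.95
tcp_pos: [0.5816, 0.0212, 0.1289]
tool_rot: [0.231, 0.973, -0.0, -0.0]
force: [0.7, -0.5, -1.0]
finger_gap: 0.278
gripper_force: 68.9
```

Emit:
move_arm(
  targets=[
    {"dx":0.9,"dy":1,"dz":0,"rx":0,"ry":0,"rz":0},
    {"dx":0.8,"dy":0.8,"dz":0,"rx":0,"ry":0,"rz":0},
    {"dx":0.64,"dy":0.53,"dz":0,"rx":0,"ry":0,"rz":0},
    {"dx":0,"dy":0,"dz":-0.3,"rx":0,"ry":0,"rz":0},
    {"dx":0,"dy":0,"dz":-0.6,"rx":0,"ry":0,"rz":0},
    {"dx":0,"dy":0,"dz":-0.6,"rx":0,"ry":0,"rz":0},
    {"dx":0,"dy":0,"dz":-0.6,"rx":0,"ry":0,"rz":0},
    {"dx":0,"dy":0,"dz":-0.4,"rx":0,"ry":0,"rz":0},
    {"dx":0,"dy":0,"dz":-0.2,"rx":0,"ry":0,"rz":0},
    {"dx":0,"dy":0,"dz":0,"rx":0,"ry":0,"rz":0},
  ],
)

```text
t: 25.2
tcp_pos: [0.6399, 0.0784, 0.0607]
tool_rot: [0.231, 0.973, -0.0, -0.0]
force: [-0.3, -0.6, -1.5]
finger_gap: 0.277
gripper_force: 68.9
```

Emit:
move_arm(
  targets=[
    {"dx":0,"dy":0,"dz":-0.4,"rx":0,"ry":0,"rz":0},
    {"dx":0,"dy":0,"dz":-0.25,"rx":0,"ry":0,"rz":0},
    {"dx":0,"dy":0,"dz":-0.15,"rx":0,"ry":0,"rz":0},
    {"dx":0,"dy":0,"dz":-0.06,"rx":0,"ry":0,"rz":0},
    {"dx":0,"dy":0,"dz":-0.04,"rx":0,"ry":0,"rz":0},
    {"dx":0,"dy":0,"dz":0,"rx":0,"ry":0,"rz":0},
    {"dx":0,"dy":0,"dz":0,"rx":0,"ry":0,"rz":0},
    {"dx":0,"dy":0,"dz":0,"rx":0,"ry":0,"rz":0},
    {"dx":0,"dy":0,"dz":0,"rx":0,"ry":0,"rz":0},
    {"dx":0,"dy":0,"dz":0,"rx":0,"ry":0,"rz":0},
  ],
)

```text
t: 26.45
tcp_pos: [0.64, 0.0784, 0.0386]
tool_rot: [0.231, 0.973, 0.0, 0.0]
force: [0.6, 0.0, -1.5]
finger_gap: 0.284
gripper_force: 68.9
```

Emit:
move_arm(
  targets=[
    {"dx":0,"dy":0,"dz":0,"rx":0,"ry":0,"rz":0},
    {"dx":0,"dy":0,"dz":0,"rx":0,"ry":0,"rz":0},
    {"dx":0,"dy":0,"dz":0,"rx":0,"ry":0,"rz":0},
    {"dx":0,"dy":0,"dz":0,"rx":0,"ry":0,"rz":0},
    {"dx":0,"dy":0,"dz":0.4,"rx":0,"ry":0,"rz":0},
    {"dx":0,"dy":0,"dz":0.8,"rx":0,"ry":0,"rz":0},
    {"dx":0,"dy":0,"dz":0.8,"rx":0,"ry":0,"rz":0},
    {"dx":0,"dy":0,"dz":0.8,"rx":0,"ry":0,"rz":0},
    {"dx":0,"dy":0,"dz":0.8,"rx":0,"ry":0,"rz":0},
    {"dx":-0.2,"dy":0,"dz":0,"rx":0,"ry":0,"rz":0},
  ],
  claw=70,
)

```text
t: 27.7
tcp_pos: [0.637, 0.0783, 0.1319]
tool_rot: [0.231, 0.973, 0.001, 0.003]
force: [1.3, 1.0, -0.8]
finger_gap: 0.704
gripper_force: 0.0
```

Emit:
move_arm(
  targets=[
    {"dx":-0.7,"dy":-1,"dz":0,"rx":0,"ry":0,"rz":0},
    {"dx":-0.7,"dy":-1,"dz":0,"rx":0,"ry":0,"rz":0},
    {"dx":-0.7,"dy":-1,"dz":0,"rx":0,"ry":0,"rz":0},
    {"dx":-0.7,"dy":-1,"dz":0,"rx":0,"ry":0,"rz":0},
    {"dx":-0.7,"dy":-1,"dz":0,"rx":0,"ry":0,"rz":0},
    {"dx":-0.7,"dy":-1,"dz":0,"rx":0,"ry":0,"rz":0},
    {"dx":-0.7,"dy":-1,"dz":0,"rx":0,"ry":0,"rz":0},
    {"dx":-0.7,"dy":-1,"dz":0,"rx":0,"ry":0,"rz":0},
    {"dx":-0.7,"dy":-1,"dz":0,"rx":0,"ry":0,"rz":0},
    {"dx":-0.7,"dy":-1,"dz":0,"rx":0,"ry":0,"rz":0},
  ],
  claw=100,
)

```text
t: 28.95
tcp_pos: [0.4588, -0.172, 0.1285]
tool_rot: [0.231, 0.973, 0.0, -0.0]
force: [0.3, -0.7, 0.1]
finger_gap: 0.999
gripper_force: 0.0
```

Emit:
move_arm(
  targets=[
    {"dx":-0.7,"dy":-1,"dz":0,"rx":0,"ry":0,"rz":0},
    {"dx":-0.7,"dy":-1,"dz":0,"rx":0,"ry":0,"rz":0},
    {"dx":-0.7,"dy":-1,"dz":0,"rx":0,"ry":0,"rz":0},
    {"dx":-0.6,"dy":-1,"dz":0,"rx":0,"ry":0,"rz":0},
    {"dx":-0.4,"dy":-0.7,"dz":0,"rx":0,"ry":0,"rz":0},
    {"dx":0,"dy":-0.3,"dz":0,"rx":0,"ry":0,"rz":0},
    {"dx":0,"dy":0,"dz":0,"rx":0,"ry":0,"rz":0},
    {"dx":0,"dy":0,"dz":0,"rx":0,"ry":0,"rz":0},
    {"dx":0,"dy":0,"dz":0,"rx":0,"ry":0,"rz":0},
    {"dx":0,"dy":0,"dz":0,"rx":0,"ry":0,"rz":0},
  ],
)

```text
t: 30.2
tcp_pos: [0.3827, -0.2961, 0.1286]
tool_rot: [0.231, 0.973, 0.0, -0.0]
force: [-0.2, -0.2, -0.1]
finger_gap: 1.001
gripper_force: 0.0
```

Emit:
move_arm(
  targets=[
    {"dx":-0.05,"dy":-0.08,"dz":-0.3,"rx":0,"ry":0,"rz":0},
    {"dx":0,"dy":0,"dz":-0.6,"rx":0,"ry":0,"rz":0},
    {"dx":0,"dy":0,"dz":-0.6,"rx":0,"ry":0,"rz":0},
    {"dx":0,"dy":0,"dz":-0.6,"rx":0,"ry":0,"rz":0},
    {"dx":0,"dy":0,"dz":-0.6,"rx":0,"ry":0,"rz":0},
    {"dx":0,"dy":0,"dz":-0.6,"rx":0,"ry":0,"rz":0},
    {"dx":0,"dy":0,"dz":-0.4,"rx":0,"ry":0,"rz":0},
    {"dx":0,"dy":0,"dz":-0.3,"rx":0,"ry":0,"rz":0},
    {"dx":0,"dy":0,"dz":0,"rx":0,"ry":0,"rz":0},
    {"dx":0,"dy":0,"dz":0,"rx":0,"ry":0,"rz":0},
  ],
)

```text
t: 31.45
tcp_pos: [0.3814, -0.2988, 0.0288]
tool_rot: [0.231, 0.973, -0.0, 0.0]
force: [-1.4, 0.1, -0.6]
finger_gap: 0.999
gripper_force: 0.0
```

Emit:
move_arm(
  targets=[
    {"dx":0,"dy":0,"dz":0,"rx":0,"ry":0,"rz":0},
    {"dx":0,"dy":0,"dz":0,"rx":0,"ry":0,"rz":0},
    {"dx":0,"dy":0,"dz":0,"rx":0,"ry":0,"rz":0},
    {"dx":0,"dy":0,"dz":0,"rx":0,"ry":0,"rz":0},
    {"dx":0,"dy":0,"dz":0,"rx":0,"ry":0,"rz":0},
    {"dx":0,"dy":0,"dz":0,"rx":0,"ry":0,"rz":0},
    {"dx":0,"dy":0,"dz":0,"rx":0,"ry":0,"rz":0},
    {"dx":0,"dy":0,"dz":0,"rx":0,"ry":0,"rz":0},
    {"dx":0,"dy":0,"dz":0,"rx":0,"ry":0,"rz":0},
    {"dx":0,"dy":0,"dz":0,"rx":0,"ry":0,"rz":0},
  ],
  claw=0,
  newtons=80,
)

```text
t: 32.7
tcp_pos: [0.3813, -0.2988, 0.029]
tool_rot: [0.231, 0.973, -0.0, 0.0]
force: [-1.0, -0.1, 5.3]
finger_gap: 0.277
gripper_force: 78.2
```

Emit:
move_arm(
  targets=[
    {"dx":0,"dy":0,"dz":0.6,"rx":0,"ry":0,"rz":0},
    {"dx":0,"dy":0,"dz":1,"rx":0,"ry":0,"rz":0},
    {"dx":0,"dy":0,"dz":1,"rx":0,"ry":0,"rz":0},
    {"dx":0,"dy":0,"dz":1,"rx":0,"ry":0,"rz":0},
    {"dx":0.3,"dy":0.6,"dz":0.4,"rx":0,"ry":0,"rz":0},
    {"dx":0.53,"dy":1,"dz":0,"rx":0,"ry":0,"rz":0},
    {"dx":0.53,"dy":1,"dz":0,"rx":0,"ry":0,"rz":0},
    {"dx":0.53,"dy":1,"dz":0,"rx":0,"ry":0,"rz":0},
    {"dx":0.53,"dy":1,"dz":0,"rx":0,"ry":0,"rz":0},
    {"dx":0.53,"dy":1,"dz":0,"rx":0,"ry":0,"rz":0},
  ],
)

```text
t: 33.95
tcp_pos: [0.4547, -0.1562, 0.1281]
tool_rot: [0.231, 0.973, 0.0, -0.001]
force: [-0.2, -0.1, -2.0]
finger_gap: 0.277
gripper_force: 78.7
```

Emit:
move_arm(
  targets=[
    {"dx":0.53,"dy":1,"dz":0,"rx":0,"ry":0,"rz":0},
    {"dx":0.53,"dy":1,"dz":0,"rx":0,"ry":0,"rz":0},
    {"dx":0.53,"dy":1,"dz":0,"rx":0,"ry":0,"rz":0},
    {"dx":0.53,"dy":1,"dz":0,"rx":0,"ry":0,"rz":0},
    {"dx":0.53,"dy":1,"dz":0,"rx":0,"ry":0,"rz":0},
    {"dx":0.53,"dy":1,"dz":0,"rx":0,"ry":0,"rz":0},
    {"dx":0.53,"dy":1,"dz":0,"rx":0,"ry":0,"rz":0},
    {"dx":0.53,"dy":1,"dz":0,"rx":0,"ry":0,"rz":0},
    {"dx":0.53,"dy":1,"dz":0,"rx":0,"ry":0,"rz":0},
    {"dx":0.53,"dy":1,"dz":0,"rx":0,"ry":0,"rz":0},
  ],
)

```text
t: 35.2
tcp_pos: [0.5863, 0.0936, 0.1278]
tool_rot: [0.231, 0.973, -0.0, -0.001]
force: [1.0, -0.4, -2.2]
finger_gap: 0.279
gripper_force: 78.7
```

Emit:
move_arm(
  targets=[
    {"dx":0.6,"dy":1,"dz":0,"rx":0,"ry":0,"rz":0},
    {"dx":0.6,"dy":1,"dz":0,"rx":0,"ry":0,"rz":0},
    {"dx":0.4,"dy":0.8,"dz":0,"rx":0,"ry":0,"rz":0},
    {"dx":0.11,"dy":0.47,"dz":0,"rx":0,"ry":0,"rz":0},
    {"dx":0,"dy":0,"dz":-0.3,"rx":0,"ry":0,"rz":0},
    {"dx":0,"dy":0,"dz":-0.6,"rx":0,"ry":0,"rz":0},
    {"dx":0,"dy":0,"dz":-0.5,"rx":0,"ry":0,"rz":0},
    {"dx":0,"dy":0,"dz":-0.3,"rx":0,"ry":0,"rz":0},
    {"dx":0,"dy":0,"dz":0,"rx":0,"ry":0,"rz":0},
    {"dx":0,"dy":0,"dz":0,"rx":0,"ry":0,"rz":0},
  ],
)

```text
t: 36.45
tcp_pos: [0.6306, 0.173, 0.0863]
tool_rot: [0.231, 0.973, 0.0, 0.0]
force: [-0.1, -0.0, -2.2]
finger_gap: 0.28
gripper_force: 78.7
```

```bash
python3 - <<'E'
from station import sensors,cams
import cv2
cv2.imwrite("pics/side2.png",cams.snapshot("side")[:,:,::-1]);print(sensors.sense()["tcp_pos"])
E
```

```text
[0.63072815 0.17308005 0.08656605]
```

View pics/side2.png

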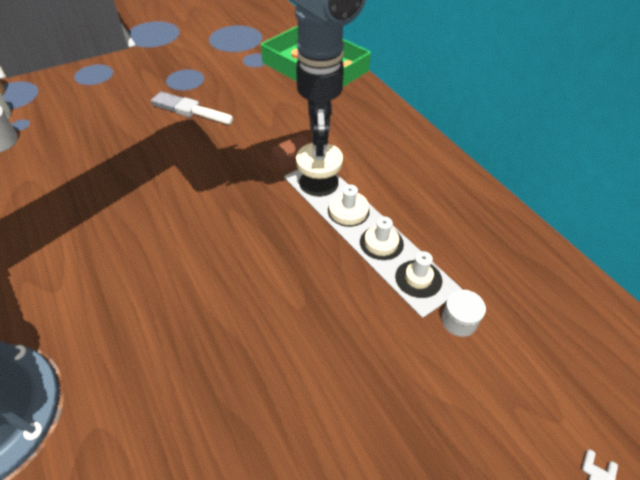

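Wheel 86 hangs over the bar-end pad at (320,160), and the other three sit on their pads in order at (349,208), (382,240) and (420,275). I'll lower and release it.

Emit:
move_arm(
  targets=[
    {"dx":0,"dy":0,"dz":-0.4,"rx":0,"ry":0,"rz":0},
    {"dx":0,"dy":0,"dz":-0.5,"rx":0,"ry":0,"rz":0},
    {"dx":0,"dy":0,"dz":-0.5,"rx":0,"ry":0,"rz":0},
    {"dx":0,"dy":0,"dz":-0.3,"rx":0,"ry":0,"rz":0},
    {"dx":0,"dy":0,"dz":-0.15,"rx":0,"ry":0,"rz":0},
    {"dx":0,"dy":0,"dz":-0.08,"rx":0,"ry":0,"rz":0},
    {"dx":0,"dy":0,"dz":0,"rx":0,"ry":0,"rz":0},
    {"dx":0,"dy":0,"dz":0,"rx":0,"ry":0,"rz":0},
    {"dx":0,"dy":0,"dz":0,"rx":0,"ry":0,"rz":0},
    {"dx":0,"dy":0,"dz":0,"rx":0,"ry":0,"rz":0},
  ],
)

```text
t: 37.75
tcp_pos: [0.6307, 0.1732, 0.0382]
tool_rot: [0.231, 0.973, 0.0, 0.0]
force: [0.3, -0.4, -1.5]
finger_gap: 0.274
gripper_force: 78.6
```

Emit:
move_arm(
  targets=[
    {"dx":0,"dy":0,"dz":0,"rx":0,"ry":0,"rz":0},
    {"dx":0,"dy":0,"dz":0,"rx":0,"ry":0,"rz":0},
    {"dx":0,"dy":0,"dz":0,"rx":0,"ry":0,"rz":0},
    {"dx":0,"dy":0,"dz":0,"rx":0,"ry":0,"rz":0},
    {"dx":0,"dy":0,"dz":0.4,"rx":0,"ry":0,"rz":0},
    {"dx":0,"dy":0,"dz":0.8,"rx":0,"ry":0,"rz":0},
    {"dx":0,"dy":0,"dz":0.8,"rx":0,"ry":0,"rz":0},
    {"dx":0,"dy":0,"dz":0.8,"rx":0,"ry":0,"rz":0},
    {"dx":0,"dy":0,"dz":0.8,"rx":0,"ry":0,"rz":0},
    {"dx":0,"dy":0,"dz":0.8,"rx":0,"ry":0,"rz":0},
  ],
  claw=70,
)

```text
t: 39.0
tcp_pos: [0.6305, 0.1732, 0.15]
tool_rot: [0.231, 0.973, 0.0, 0.001]
force: [0.6, -0.7, 0.3]
finger_gap: 0.703
gripper_force: 0.0
```

Emit:
move_arm(
  targets=[
    {"dx":-0.8,"dy":1,"dz":0,"rx":0,"ry":0,"rz":0},
    {"dx":-0.8,"dy":1,"dz":0,"rx":0,"ry":0,"rz":0},
    {"dx":-0.8,"dy":1,"dz":0,"rx":0,"ry":0,"rz":0},
    {"dx":-0.8,"dy":1,"dz":0,"rx":0,"ry":0,"rz":0},
    {"dx":-0.8,"dy":1,"dz":0,"rx":0,"ry":0,"rz":0},
    {"dx":-0.8,"dy":1,"dz":0,"rx":0,"ry":0,"rz":0},
    {"dx":-0.8,"dy":1,"dz":0,"rx":0,"ry":0,"rz":0},
    {"dx":-0.8,"dy":1,"dz":0,"rx":0,"ry":0,"rz":0},
    {"dx":-0.6,"dy":0.6,"dz":0,"rx":0,"ry":0,"rz":0},
    {"dx":0,"dy":0,"dz":0,"rx":0,"ry":0,"rz":0},
  ],
)

```text
t: 40.25
tcp_pos: [0.4543, 0.3888, 0.1485]
tool_rot: [0.23, 0.973, 0.0, 0.0]
force: [0.9, -0.1, 0.1]
finger_gap: 0.703
gripper_force: 0.0
```

```bash
python3 - <<'E'
from h import *
t=cams.snapshot("top")[:,:,::-1];s=cams.snapshot("side")[:,:,::-1]
a=cv2.resize(t[130:240,150:460],None,fx=2.5,fy=2.5,interpolation=cv2.INTER_CUBIC)
b=cv2.resize(s[120:350,260:500],None,fx=2.5,fy=2.5,interpolation=cv2.INTER_CUBIC)
cv2.imwrite("pics/e_top.png",cv2.convertScaleAbs(a,alpha=1.4,beta=-100));cv2.imwrite("pics/e_side.png",cv2.convertScaleAbs(b,alpha=1.4,beta=-100))
E
```

```text
(no output)
```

View pics/e_top.png

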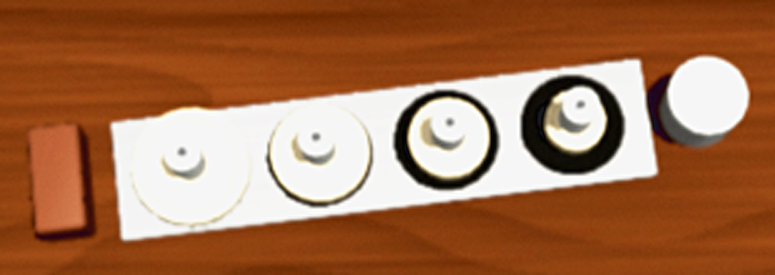

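View pics/e_side.png

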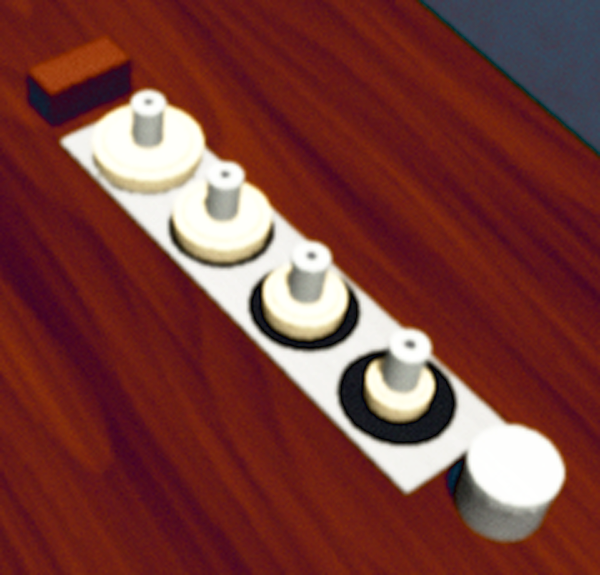

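In both crops all four wheels lie flat in order. Crop pixels of the dots are, top: (182,152), (316,136), (449,122), (580,104); side: (148,101), (225,174), (311,256), (409,344). I'll check the numbers.

```bash
python3 - <<'E'
from h import *
t=np.array([(182,152),(316,136),(449,122),(580,104)])/2.5+(149.7,129.7);s=np.array([(148,101),(225,174),(311,256),(409,344)])/2.5+(259.7,119.7)
X=tri(t,s);a=pads("top",cv2.imread("pics/top0.png"));b=pads("side",cv2.imread("pics/side0.png"))
print(X.round(4),((X-tri(a,b))*1000).round(1))
for n,p,u in(("top",a,t),("side",b,s)):print(n,[((onz(n,u[i],.063)-onz(n,p[i],.009))*1000).round(1) for i in range(4)])
print([np.linalg.norm(x[:2]-(.6222,.268)).round(3) for x in X])
E
```

```text
[[ 0.6312  0.1733  0.0626]
 [ 0.641   0.0789  0.0616]
 [ 0.65   -0.0156  0.0603]
 [ 0.6611 -0.1089  0.061 ]] [[-0.7 -1.7 58.3]
 [-0.9 -1.2 57.4]
 [-2.4 -1.2 56.6]
 [-1.2  0.3 57.5]]
top [array([ 0.4, -1. ]), array([ 0.2, -1.1]), array([-1.7, -1.3]), array([-0. , -0.2])]
side [array([1.6, 2.3]), array([0.5, 1.5]), array([-1. ,  0.4]), array([0.3, 2.1])]
[np.float64(0.095), np.float64(0.19), np.float64(0.285), np.float64(0.379)]
```

All four are within 3 mm of their pad centres, so I'm handing in.

```bash
python3 -c "
from station import order;print(order.sign_off())"
```

```text
the job is handed in; nothing more can be done
None
```

The job is handed in: all four wheels lie flat in order (86, 72, 58, 44 mm from the bar), each measured within 3 mm of its pad centre; the bar and tin look unmoved in the pictures, and the sign-off returned no verdict.

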